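Face up the jar stand: labels to the front, price card on its place

TASK

Face up the little jar stand. Roll each of its two wide jars round by the edge with a fingertip, leaving it in its turning plate, until its label faces squarely to the front of the stand (the side with the pale card place); move the brass weight that stands on the card place off the stand and set it upright on the counter, and stand the price card squarely on the card place, its face to the front. Do not push the tape roll, the soap bottle or the cheese wedge about, and knock nothing over.

Things in the scene. Friction and masses are not known exactly. Their poses are not given: they have to be found in the camera images.
- stand: fixed dark wooden display stand on the counter, 200 (x) by 280 mm (y), board 18 mm thick, with a back rail to z = 63 mm along its +x edge and cheeks 20 mm above the board at both sides of the jars. Origin: centre of its underside; its front faces its -x, roughly to the robot, within 15 degrees. On it two turning plates hold the jars; the card place is in front of them.
- plate_l: left steel turning plate on the stand, 110 mm across, centred at x = 30, y = 66 mm of the stand. Origin on its axis, on the board (z = 18 mm). Spins without end about its upright axis, with a light drag (0.015 N m), and stops when let go. Its floor is 26 mm above the counter; its rim, 5 mm higher, keeps the jar centred within 3 mm.
- plate_r: right turning plate, the same, at y = -66 mm of the stand
- card_place (a point): centre of the card place, a pale inlaid rectangle 40 x 68 mm (x, y of the stand), flush with the top of the stand's board, at x = -66, y = 0, z = 18 mm of the stand
- jar_tall: taller wide jar, amber, flat dark steel lid 96 mm across; 100 mm wide, 78 high, 0.6 kg. Too wide to grasp; stands loose in either plate and turns with it when a closed fingertip presses lightly (5 to 15 N) on the lid 36 mm from the axis and goes round. Origin: centre of underside, z up; label on its -x side. A paper seal 18 mm wide runs from the label over the lid's edge to its middle.
- jar_tall_label (a point): middle of the taller jar's paper label, on its wall 50 mm from its axis; the label spans 70 degrees
- jar_low: lower wide jar of the same make, 95 mm across, 62 mm high, lid 91 mm across, about 0.6 kg; loose in the other turning plate. Same axes (label on its -x side), same paper seal; turns in the same way. A fingertip going round on a lid slips: the jar turns some 65 to 90 % of its arc.
- jar_low_label (a point): middle of the lower jar's paper label, on its wall 47.5 mm from its axis
- price_card: loose black price card upright on a foot, 50 g: card 10 mm thick (x), 76 wide (y), z = 7 to 62 mm, over the middle of a foot 30 x 60 x 8 mm. Origin: centre of the foot's underside; its face looks to -x. Starts on the counter left or right of the stand, face within 35 degrees of the robot's side. Pinch the card across its thickness from above.
- card_front (a point): middle of the front edge of the price card's foot, 15 mm from its origin along its -x
- weight: loose brass check weight, 0.5 kg: round body 48 mm across to z = 50 mm with a knob 20 mm across up to z = 67 mm. Origin: centre of its underside. Starts on the stand's card place.
- tape: bystander: loose roll of tape lying flat, 96 mm across, 48 mm high, on the counter at the other side of the stand from the price card. Origin: centre of its underside.
- soap: bystander: loose soap bottle standing behind the stand, 48 x 78 x 233 mm. Origin: centre of its underside.
- wedge: bystander: loose pale cheese wedge, 85 x 120 x 51 mm, on the counter at the left, further back. Origin: centre of its underside.
Things that resemble listed ones, but are neither listed nor needed, are in the scene too. Leave any black or green look-alike of the weight alone.

How it is judged:
At the end, for the whole second after the job is handed in: Both jars stand upright and still in their turning plates, each label within 0.17 rad (10 degrees) of the stand's front; the price card stands upright on the card place, within 12 mm of its centre and 0.17 rad of square, face to the front; the weight stands upright on the counter, off the stand (angle between the x axis of each of jar_tall, jar_low, price_card and the x axis of stand, either way round below 0.17 rad and x of each of jar_tall_label, jar_low_label in the frame of stand below 0.01 m and z of jar_tall in the frame of stand between 0.02 and 0.032 m and angle between each of jar_tall, jar_low, price_card's own z axis and vertical below 0.06 rad and angular speed of each of jar_tall, jar_low below 0.1 rad/s and z of jar_low in the frame of stand between 0.02 and 0.032 m and horizontal distance between price_card and card_place below 0.012 m and x of card_front in the frame of stand below -0.066 m and z of price_card in the frame of stand below 0.022 m and linear speed of each of price_card, weight below 0.02 m/s and height (world z) of weight below 0.006 m and angle between weight's own z axis and vertical below 0.12 rad); the robot touches nothing.
It fails at once if a jar is pushed with the arm or the gripper's body instead of the fingers (contact force between the arm and jar_tall above 3 N or contact force between the arm and jar_low above 3 N).
It fails at once if a jar is lifted out of its plate or tipped (z of any of jar_tall, jar_low in the frame of stand above 0.045 m or angle between any of jar_tall, jar_low's own z axis and vertical above 0.3 rad).
It fails at once if the price card or the weight is knocked over (angle between any of price_card, weight's own z axis and vertical above 0.7 rad).
It fails at once if the tape roll, soap bottle or wedge is pushed about (30 mm) or knocked over (distance of any of tape, soap, wedge from where it was at the start of the episode above 0.03 m or angle between any of tape, soap, wedge's own z axis and vertical above 0.3 rad).
It also fails if it takes over 72 s, if anything falls off the work surface, if the arm or the gripper's body presses on something with over 40 N, if the wrist force passes 120 N, or if a joint passes its speed limit or range.

ROBOT

A 6-joint arm with a two-finger parallel gripper is mounted at the origin on a cart in front of the work surface, level with it; the furniture and walls round the work are solid. World frame = base frame: x ahead of the robot, y to its left, z up, the work surface at z = 0. Lengths are in m, angles in rad, forces in N, time in s.
With the tool pointing down it reaches from about 0.375 to 0.9 m from the base axis. Payload 3.1 kg.
Tool frame: the origin (TCP) lies midway between the tips of the shut fingers; the grasp point (between the pads) lies env.grip_point_offset behind it (env.grip_point_offset is the distance from the TCP to the grasp point, in m); z points along the fingers, y is the line along which they close (so a half turn about z gives the same grasp; the last joint's range is limited). The gripper opens to 87 mm and grips with 3 to 60 N. Pads are 19 mm wide; open, the fingers measure 117 mm over their backs; the gripper's body (75 mm by 190 mm) begins 51 mm behind the grasp point.
Start: joints at [1.087, 0.527, 1.433, -0, 1.181, -0.178], TCP at [0.188, 0.596, 0.223] pointing down, gripper open.
Joint ranges: [-3.08, 3.08], [-0.75, 2.2], [0.22, 2.44], [-1.43, 4.57], [0, 2.65], [-2.85, 2.85]. Speed limits (rad/s): [2.79, 2.79, 3.14, 3.14, 3.14, 3.14].

INTERFACE

Orientations are given as a unit quaternion [x, y, z, w].
In Python, from station import env gives the robot as it stands.
- The arm moves only by the shell command python3 -m jog 'ROWS' [OPENING] [FORCE]. ROWS is JSON, a list of rows, each an object with "delta_pos": the shift along the tool's x, y, z each as a share of 0.8 m, from -1 to 1, a list of three; "dr": the turn, a rotation vector about the tool's x, y, z each as a share of 360 degrees, from -1 to 1, a list of three. In form: [{"delta_pos": [dx, dy, dz], "dr": [wx, wy, wz]}, ...]. A call has 1 to 10 rows; each row is the pose to reach, as a shift and turn from the pose commanded when the call began, along the tool's axes at that moment, turning the shorter way round; what a row does not reach only later rows make up. A row lasts 1/10 s, in which the tool goes at most 50 mm and 8.59 degrees, less where a joint would pass 70% of its speed; a pose out of reach is approached as far as the arm can. A call with a number of a shift or a turn outside -1 to 1 is refused whole. A call with a gripper value outside its range is refused whole. OPENING is the closure, from 0 (fully open) to 1 (shut), set as the call begins (- or left out, the last holds). The fingers move at their own pace and stop on an object; FORCE is the grip in N (left out, the last holds). Time passes only in rows, so rows that repeat a pose let the fingers close. It gives the time, the measured TCP pose, the force, the opening and the grip force at its end, in the units of the state.
- env.state(): the state, without advancing time (a new reading comes with each control period).
- env.snapshot(name): name is "side" or "top" or "wrist"; returns the picture (400x640x3 uint8, red, green, blue); there is no depth.
- env.get_calibration(name): a dict with "fx", "fy", "cx", "cy" (pixels), "k1" (the pictures are not rectified: a ray, as slopes to the right and down, at radius r is drawn at 1 + k1 r^2 times it, then the intrinsics apply), "world_from_camera" (4x4, takes a point from camera to world coordinates); the wrist camera has in their place "tool_from_camera" (4x4, takes a point from camera to tool coordinates, whose origin is the TCP and whose axes are the flange's). Camera axes: x right, y up, looking along -z (the intrinsics and any distortion apply to the point x, -y, -z); pixel columns grow to the right and rows downward; lengths in m; the calibration is good to about 2 mm. A picture is of the moment at which its call begins: read the wrist's pose just before it. get_calibration takes no time and is no camera call.
- env.job_done(): hands the job in; it is judged then, once.
Trained networks look in the newest picture that a camera, given by its name, has taken for a name from the list of things; names that differ only in an ending like _2 or _b are one class to them, and where a whole thing is asked for, a point or a joint stands for the part that bears it (a point fixed in the world has none). Each returns a list of dicts, best first, with "confidence" (0 to 1); they miss things now and then, are a little off and sometimes report something else, mostly with a low value. They report only what shows in the picture. A call takes as long as a camera call. They do not tell look-alikes from the thing itself.
- env.outline_of(query, camera): "pixels" (400x640 bool, what is visible of it) and "point" ([column, row] in pixels, amid what is visible of it).
The state is a dict: "clock": time; "q": joint angles; "dq": joint speeds; "joint_efforts": joint torques, N m; "ee_pos": TCP position; "orientation": TCP orientation; "ft_force": force on the tool from outside, world axes, zero at the start; "moment": the same for the moment, N m; "width": finger opening in m; "grip_force": force on a finger pad.
Only numpy, scipy, OpenCV 4.12 (cv2) and the standard library are available. Lean on these libraries where they do the work, as an engineer would, in place of code of your own. Each camera call takes 0.05 s, during which the arm holds its last target. There are 200 camera calls.

## Working session

There is one attempt and no reset: what is moved stays moved. The work goes in short steps, Python scripts to look and compute and a shell command to move; the robot and the scene stay as the last step left them, time stands still between calls to the robot, and variables do not carry over. Pictures are saved under pics/ and viewed, at most 10 in all, crops included, and the job is handed in when it is done.

```bash
ls; mkdir -p pics; cat > h.py <<'E'
import numpy as np, cv2
from station import env
from scipy.spatial.transform import Rotation as R
def cam(n):
    c=env.get_calibration(n)
    if 'world_from_camera' in c: T=np.array(c['world_from_camera'])
    else:
        s=env.state();W=np.eye(4);W[:3,:3]=R.from_quat(s['orientation']).as_matrix();W[:3,3]=s['ee_pos'];T=W@np.array(c['tool_from_camera'])
    return c,T
def ray(n,px,CT=None):
    c,T=CT or cam(n)
    d=np.array([(px[0]-c['cx'])/c['fx'],(px[1]-c['cy'])/c['fy']]);u=d.copy()
    for _ in range(20): u=d/(1+c['k1']*(u@u))
    return T[:3,3],T[:3,:3]@np.array([u[0],-u[1],-1])
def atz(n,px,z,CT=None):
    o,d=ray(n,px,CT);return o+d*(z-o[2])/d[2]
def proj(n,p,CT=None):
    c,T=CT or cam(n);q=np.linalg.inv(T)@np.append(p,1);u=np.array([q[0],-q[1]])/-q[2]
    u=u*(1+c['k1']*(u@u));return np.array([c['fx']*u[0]+c['cx'],c['fy']*u[1]+c['cy']])
def tri(rs):
    A=0;b=0
    for o,d in rs:
        d=d/np.linalg.norm(d);P=np.eye(3)-np.outer(d,d);A=A+P;b=b+P@o
    return np.linalg.solve(A,b)
def snap(n,f):
    im=env.snapshot(n);cv2.imwrite('pics/'+f,im[:,:,::-1]);return im
E
python3 - <<'E'
from h import *
a=snap('top','t.png');b=snap('side','s.png')
cv2.imwrite('pics/ts.png',np.vstack([a,b])[:,:,::-1])
s=env.state();print(s['clock'],s['ee_pos'],s['orientation'],env.grip_point_offset,s['width'])
for n in('top','side'):
    c,T=cam(n);print(n,T.round(3).tolist(),c['fx'])
E
```

```text
pics
0.1 [0.18782428 0.5954257  0.22166409] [ 1.52298619e-01  9.88334047e-01 -9.21968196e-04 -3.04606445e-04] 0.0187 0.08705782462409108
top [[-0.024, 0.995, -0.102, 0.46], [-1.0, -0.025, -0.011, 0.024], [-0.014, 0.101, 0.995, 1.041], [0.0, 0.0, 0.0, 1.0]] 414.7670025954329
side [[0.976, 0.069, -0.208, 0.367], [-0.218, 0.388, -0.896, -0.828], [0.018, 0.919, 0.393, 0.456], [0.0, 0.0, 0.0, 1.0]] 407.3712193759364
```

View pics/t.png

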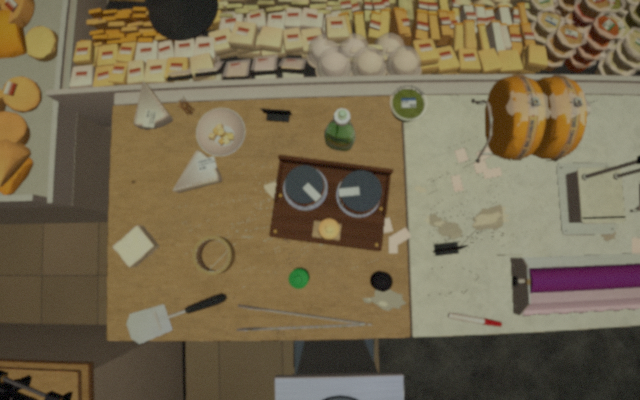

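View pics/s.png

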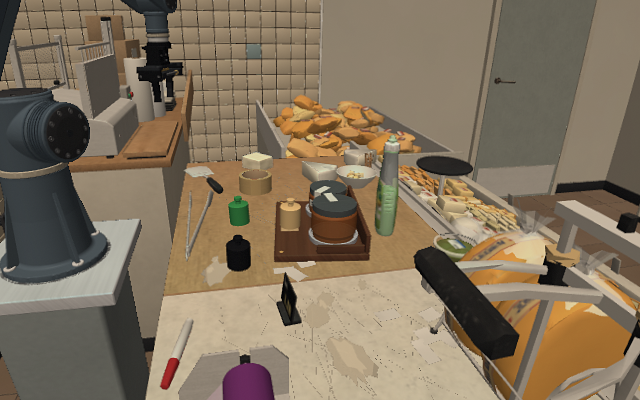

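The top view shows the stand at (332,203) with the brass weight at (328,230) and jars at (305,187) and (360,192). The price card is at (449,248) and the tape at (213,255).

Look-alikes:
- Weight: green at (299,278) and black at (381,281). I choose the brass one on the stand.
- Card: a black thing at (277,115) behind. I choose (449,248), the upright card with a foot, also at (288,300) in the side view.

One close crop to check this.

```bash
python3 - <<'E'
from h import *
a=cv2.imread('pics/t.png');
c=cv2.resize(a[145:260,260:420],None,fx=5,fy=5,interpolation=cv2.INTER_CUBIC)[:, :800]
cv2.imwrite('pics/c.png',c)
for q in('stand','jar_tall','jar_low','price_card','weight','tape','soap','wedge','card_place','jar_tall_label','plate_l','plate_r'):
  for n in('top','side'):
    for r in env.outline_of(q,n)[:3]: print(q,n,round(r['confidence'],2),np.round(r['point'],1),r['pixels'].sum())
E
```

```text
stand top 0.75 [330.7 213.2] 6308
stand side 0.79 [308.5 244.4] 3326
stand side 0.62 [324.3 191.1] 504
jar_tall top 0.81 [360.6 192.4] 1445
jar_tall top 0.52 [447.4 247.4] 311
jar_tall side 0.92 [336.6 218. ] 2051
jar_low top 0.56 [301.5 187.4] 1312
jar_low side 0.73 [328.7 189.5] 496
price_card top 0.55 [448.2 250.9] 294
price_card side 0.93 [285.5 305.5] 688
weight top 0.92 [382.6 281.2] 354
weight top 0.91 [327.8 226.1] 346
weight top 0.77 [298.2 276.9] 371
weight side 0.94 [290.5 211.3] 563
weight side 0.94 [239.  212.4] 488
weight side 0.74 [238.6 254.2] 792
tape top 0.79 [202.1 259.8] 814
tape side 0.57 [253.1 179.4] 795
soap top 0.76 [339.1 131.5] 1001
soap side 0.84 [388.4 190.8] 1850
soap side 0.23 [307.7 242.6] 3119
wedge top 0.64 [200.4 176.1] 1260
wedge side 0.68 [317.3 171.4] 577
wedge side 0.42 [253.  181.1] 744
card_place top 0.63 [327.6 231.1] 322
card_place top 0.62 [330.4 210.7] 5918
card_place side 0.57 [310.2 242. ] 3323
jar_tall_label top 0.93 [363.9 192.3] 1464
jar_tall_label side 0.64 [333.8 218.8] 2014
plate_l top 0.64 [313.5 205.8] 132
plate_l top 0.52 [349.4 212.3] 129
plate_l side 0.68 [314.5 238.4] 117
plate_l side 0.61 [306.6 215.5] 38
plate_r top 0.64 [313.5 205.8] 132
plate_r top 0.52 [349.4 212.3] 129
plate_r side 0.68 [314.5 238.4] 117
plate_r side 0.61 [306.6 215.5] 38
```

View pics/c.png

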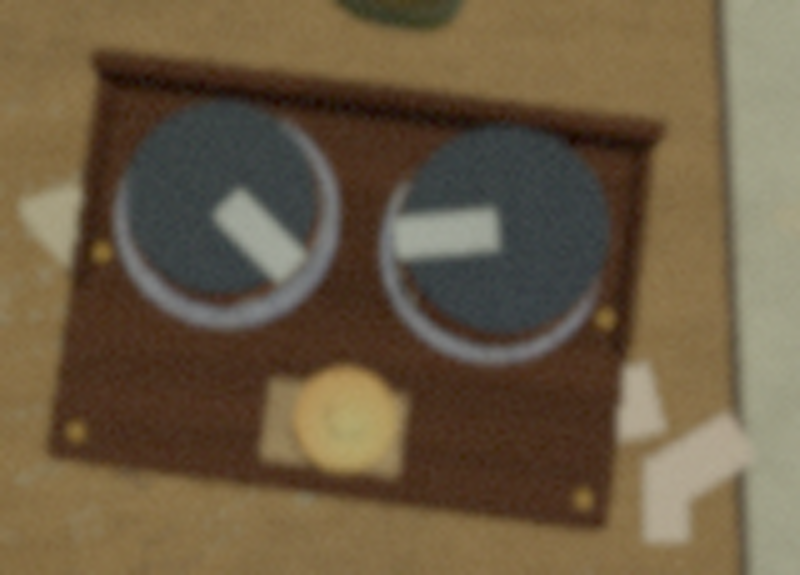

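The crop confirms the brass weight on the pale card place: knob at crop (345,420), card-place corners about (270,377), (412,392), (402,478), (260,463). The taller, larger-lidded jar is in the right plate with its seal pointing left. The low jar is in the left plate with its seal pointing front-right.

```bash
cat >> h.py <<'E'
def cr(u,v): return (260+(u+.5)/5-.5,145+(v+.5)/5-.5)
E
python3 - <<'E'
from h import *
P=lambda u,v,z: atz('top',cr(u,v),z)[:2]
fl,fr=P(50,457,.018),P(604,525,.018)
print('front',fl,fr,np.linalg.norm(fl-fr), 'yaw',np.degrees(np.arctan2(-(fl-fr)[0],(fl-fr)[1])))
cs=[P(*c,.018) for c in((270,377),(412,392),(402,478),(260,463))]
print('cp',np.mean(cs,0),[np.linalg.norm(cs[i]-cs[i-1]).round(4) for i in range(4)], np.degrees(np.arctan2(-(cs[0]-cs[1])[0],(cs[0]-cs[1])[1])),np.degrees(np.arctan2(-(cs[3]-cs[2])[0],(cs[3]-cs[2])[1])))
bl,br=P(97,52,.063),P(662,130,.063);print('back',bl,br)
print('rear yaw',np.degrees(np.arctan2(-(bl-br)[0],(bl-br)[1])))
yaw=np.arctan2(-(fl-fr)[0],(fl-fr)[1])
cy,sy=np.cos(yaw),np.sin(yaw);Rm=np.array([[cy,-sy],[sy,cy]])
so=(fl+fr)/2+Rm@[.1,0];print('stand',so, 'cp from stand',so+Rm@[-.066,0])
print('pl',so+Rm@[.03,.066],'pr',so+Rm@[.03,-.066])
for n,i,o,l,z in(('low',(228,202),(291,266),(221,196),.088),('tall',(499,230),(395,239),(506,229),.104)):
    v=P(*o,z)-P(*i,z);print(n,'c',P(*l,z),'inner',P(*i,z),'seal rel front deg',np.degrees(np.arctan2(v[1],v[0])-(yaw+np.pi)))
t=env.outline_of('weight','top');s=env.outline_of('weight','side')
print('weight',P(345,420,.085), tri([ray('top',cr(345,420)),ray('side',(290.5,201))]))
E
python3 - <<'E'
from h import *
a=cv2.imread('pics/t.png');b=cv2.imread('pics/s.png')
x=cv2.resize(a[230:270,420:484],None,fx=8,fy=8,interpolation=cv2.INTER_CUBIC)
y=cv2.resize(b[265:330,262:312],None,fx=5,fy=5,interpolation=cv2.INTER_CUBIC)
o=np.zeros((330,512+250,3),np.uint8);o[:320,:512]=x;o[:325,512:]=y
cv2.imwrite('pics/d.png',o)
E
```

```text
front [0.49802284 0.16074592] [ 0.45798347 -0.11128526] 0.27496202169423284 yaw -8.37305735487375
cp [0.50924818 0.01914787] [np.float64(0.0428), np.float64(0.0706), np.float64(0.0427), np.float64(0.0703)] -7.46817075681741 -7.419522117778275
back [0.69068456 0.12986598] [ 0.64546929 -0.140418  ]
rear yaw -9.496957270337703
stand [0.57693724 0.01016855] cp from stand [0.51164074 0.01977932]
pl [0.61622825 0.07109651] pr [ 0.59700669 -0.05949649]
low c [0.61476581 0.07019071] inner [0.61185754 0.06698938] seal rel front deg -308.6995004425714
tall c [ 0.59360373 -0.06026044] inner [ 0.59322348 -0.0570521 ] seal rel front deg -78.08344761888452
weight [0.50934154 0.01522545] [0.51053366 0.01504244 0.08102448]
```

View pics/d.png

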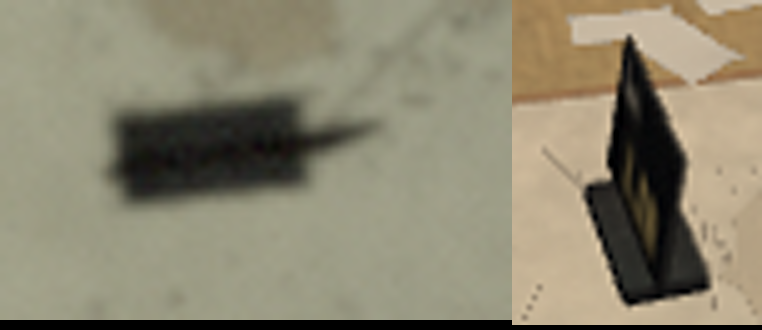

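The second crop shows the price card upright on its foot. Foot corners are at crop (118,112), (300,97), (303,182), (125,203), and the gold face looks to the robot side. Next I add a move helper and the card pose.

```bash
cat >> h.py <<'E'
def go(p,yaw=None):
    """world target (TCP) and yaw of tool y vs world y (deg), tool down -> row numbers"""
    s=env.state();M=R.from_quat(s['orientation'])
    if yaw is None: y=M.as_matrix()[:,1];yaw=np.degrees(np.arctan2(-y[0],y[1]))
    a=np.radians(yaw);D=R.from_matrix(np.array([[-np.cos(a),-np.sin(a),0],[-np.sin(a),np.cos(a),0],[0,0,-1]]))
    D=R.from_matrix(np.column_stack([np.cross([-np.sin(a),np.cos(a),0],[0,0,-1]),[-np.sin(a),np.cos(a),0],[0,0,-1]]))
    d=M.inv().apply(np.array(p)-s['ee_pos'])/.8;r=(M.inv()*D).as_rotvec()/(2*np.pi)
    print('delta_pos',d.round(4).tolist(),'dr',r.round(4).tolist(),'rows>=',np.linalg.norm(d)*16,np.linalg.norm(r)*360/8.59)
E
python3 - <<'E'
from h import *
go([.51,.015,.22],-8.5)
P=lambda u,v,z: atz('top',(420+(u+.5)/8-.5,230+(v+.5)/8-.5),z)[:2]
cs=np.array([P(*c,.006) for c in((118,112),(300,97),(303,182),(125,203))]);print('card',cs.mean(0),[np.linalg.norm(cs[i]-cs[i-1]).round(4) for i in range(4)])
for a,b in((0,1),(3,2)):
  v=cs[a]-cs[b];print('yaw',np.degrees(np.arctan2(-v[0],v[1])))
for n,px in(('green',(299,278)),('black',(381,281)),('tape',(213,255))):print(n,atz('top',px,.05))
E
```

```text
delta_pos [-0.6023, -0.5714, 0.0032] dr [0.0, 0.0, -0.0251] rows>= 13.2838427448024 1.0504302682981772
card [ 0.45704639 -0.27744939] [np.float64(0.0283), np.float64(0.0579), np.float64(0.0265), np.float64(0.0567)]
yaw 2.9906956936920337
yaw 4.894534285035502
green [0.39572676 0.08798958 0.05      ]
black [ 0.38394711 -0.10587588  0.05      ]
tape [0.45426749 0.29367848 0.05      ]
```

```bash
R='x'; python3 -m jog '[{"delta_pos":[-0.3,-0.285,0],"dr":[0,0,-0.025]},{"delta_pos":[-0.3,-0.285,0],"dr":[0,0,-0.025]},{"delta_pos":[-0.6,-0.57,0],"dr":[0,0,-0.025]},{"delta_pos":[-0.6,-0.57,0],"dr":[0,0,-0.025]},{"delta_pos":[-0.6,-0.57,0],"dr":[0,0,-0.025]},{"delta_pos":[-0.6,-0.57,0],"dr":[0,0,-0.025]},{"delta_pos":[-0.6,-0.57,0],"dr":[0,0,-0.025]},{"delta_pos":[-0.6,-0.57,0],"dr":[0,0,-0.025]},{"delta_pos":[-0.6,-0.57,0],"dr":[0,0,-0.025]},{"delta_pos":[-0.6,-0.57,0],"dr":[0,0,-0.025]}]' 0 30
python3 - <<'E'
from h import *
go([.51,.015,.22],-8.5)
E
```

```text
clock: 2.4
ee_pos: [0.4309, 0.1569, 0.2229]
orientation: [0.074, 0.997, 0.0, 0.001]
ft_force: [1.6, 0.5, -0.7]
width: 0.0868
grip_force: 0.0
delta_pos [-0.1241, -0.1608, 0.0037] dr [0.0001, 0.0002, -0.0001] rows>= 3.2506003045711283 0.00802002901895006
```

```bash
python3 -m jog '[{"delta_pos":[-0.124,-0.161,0],"dr":[0,0,0]},{"delta_pos":[-0.124,-0.161,0],"dr":[0,0,0]},{"delta_pos":[-0.124,-0.161,0],"dr":[0,0,0]},{"delta_pos":[-0.124,-0.161,0],"dr":[0,0,0]},{"delta_pos":[-0.124,-0.161,0],"dr":[0,0,0]},{"delta_pos":[-0.124,-0.161,0],"dr":[0,0,0]}]'
python3 - <<'E'
from h import *
CT=cam('wrist');np.save('w1.npy',CT[1]);snap('wrist','w1.png');print(CT[1].round(3).tolist())
s=env.state();print(s['ee_pos'])
for p in([.51,.015,.085],[.616,.071,.088],[.595,-.06,.104],[.51,.019,.018]):print(proj('wrist',p))
for r in env.outline_of('weight','wrist'): print(r['confidence'],r['point'],r['pixels'].sum())
E
```

```text
clock: 3.0
ee_pos: [0.5078, 0.0176, 0.2222]
orientation: [0.074, 0.997, 0.0, -0.001]
ft_force: [-0.6, 0.6, 0.1]
width: 0.0869
grip_force: 0.0
[[0.147, -0.948, -0.282, 0.43], [0.989, 0.142, 0.041, 0.029], [0.001, -0.285, 0.958, 0.385], [0.0, 0.0, 0.0, 1.0]]
[0.50751555 0.01819664 0.22228657]
[316.62341128 186.80085095]
[391.99858303 286.59050497]
[247.97979407 294.47510735]
[320.79907589 169.47353882]
0.64 [167.6, 62.3] 3279
0.61 [380.4, 41.7] 2856
0.58 [318.5, 178.1] 2493
```

View pics/w1.png

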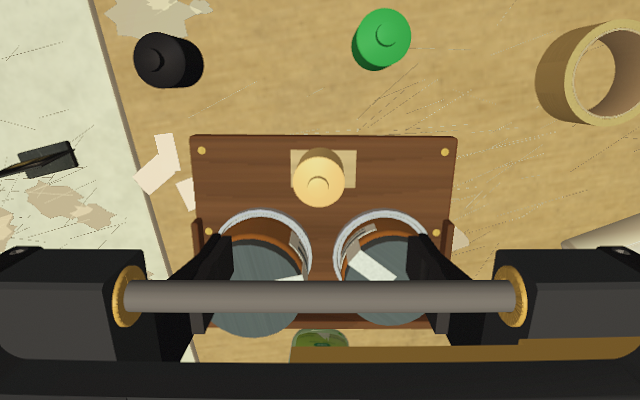

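The wrist view shows the brass knob at (318,184), front board corners at (192,135) and (457,137), and card-place front corners at (291,150) and (356,151).

```bash
python3 - <<'E'
from h import *
CT=(env.get_calibration('wrist'),np.load('w1.npy'))
P=lambda p,z:atz('wrist',p,z,CT)
print('knob',P((318,184),.085),tri([ray('wrist',(318,184),CT),ray('top',cr(345,420))]))
fl,fr=P((457,137),.018)[:2],P((192,135),.018)[:2];d=fl-fr
yaw=np.arctan2(-d[0],d[1]);print('yaw',np.degrees(yaw),np.linalg.norm(d))
cy,sy=np.cos(yaw),np.sin(yaw);Rm=np.array([[cy,-sy],[sy,cy]])
so=(fl+fr)/2+Rm@[.1,0];print('stand',so,'cp',so+Rm@[-.066,0],'pl',so+Rm@[.03,.066],'pr',so+Rm@[.03,-.066])
a,b=P((291,150),.018)[:2],P((356,151),.018)[:2];print('cp front mid',(a+b)/2,(a+b)/2+Rm@[.02,0],np.linalg.norm(a-b))
print('bolts',[P(p,.018)[:2] for p in((201,150),(445,152),(208,231),(436,232))])
t=tri([ray('wrist',(457,137),CT),ray('top',cr(50,457))]);print('corner height',t,tri([ray('wrist',(192,135),CT),ray('top',cr(604,525))]))
k=P((318,184),.085);go([k[0],k[1],.10],-8.5);go([k[0],k[1],.043],-8.5)
E
```

```text
knob [0.50794988 0.01597395 0.085     ] [0.50974536 0.01541983 0.07796534]
yaw -8.905289978233407 0.27218533279373325
stand [0.57477936 0.01205648] cp [0.50957495 0.02227339] pl [0.61463463 0.07261684] pr [ 0.59420082 -0.05779198]
cp front mid [0.49084071 0.02413667] [0.51059962 0.02104063] 0.06724695634960358
bolts [array([ 0.47142328, -0.10141281]), array([0.51085975, 0.14887905]), array([ 0.56066049, -0.11545273]), array([0.59924896, 0.13463157])]
corner height [0.49732808 0.16089723 0.01987692] [ 0.45713693 -0.1142545  -0.00257139]
delta_pos [-0.0012, -0.003, 0.153] dr [0.0001, -0.0003, 0.0002] rows>= 2.4485171435661734 0.01539576080488558
delta_pos [-0.0013, -0.0031, 0.2242] dr [0.0001, -0.0003, 0.0002] rows>= 3.5883573480548 0.01539576080488558
```

```bash
python3 -m jog '[{"delta_pos":[-0.002,-0.003,0.06]},{"delta_pos":[-0.002,-0.003,0.12]},{"delta_pos":[-0.002,-0.003,0.16]},{"delta_pos":[-0.002,-0.003,0.195]},{"delta_pos":[-0.002,-0.003,0.224]},{"delta_pos":[-0.002,-0.003,0.224]},{"delta_pos":[-0.002,-0.003,0.224]}]' 0 30 && python3 -m jog '[{"delta_pos":[0,0,0]},{"delta_pos":[0,0,0]},{"delta_pos":[0,0,0]},{"delta_pos":[0,0,0]},{"delta_pos":[0,0,0]},{"delta_pos":[0,0,0]},{"delta_pos":[0,0,0]}]' 1 30
python3 - <<'E'
from h import *
p=env.state()['ee_pos'];go([p[0],p[1],.12],-8.5);go([.41,-.005,.12],-8.5)
E
```

```text
delta_pos [-0.0002, -0.0001, 0.128] dr [0.0001, -0.0003, 0.0002] rows>= 2.048014146930449 0.01539576080488558
delta_pos [0.1161, -0.0469, 0.1282] dr [0.0001, -0.0003, 0.0002] rows>= 2.867315795192606 0.01539576080488558$[0]: bad value
```

```bash
python3 -m jog '[{"delta_pos":[-0.002,-0.003,0.06],"dr":[0,0,0]},{"delta_pos":[-0.002,-0.003,0.12],"dr":[0,0,0]},{"delta_pos":[-0.002,-0.003,0.16],"dr":[0,0,0]},{"delta_pos":[-0.002,-0.003,0.195],"dr":[0,0,0]},{"delta_pos":[-0.002,-0.003,0.224],"dr":[0,0,0]},{"delta_pos":[-0.002,-0.003,0.224],"dr":[0,0,0]},{"delta_pos":[-0.002,-0.003,0.224],"dr":[0,0,0]}]' 0 30 && python3 -m jog '[{"delta_pos":[0,0,0],"dr":[0,0,0]},{"delta_pos":[0,0,0],"dr":[0,0,0]},{"delta_pos":[0,0,0],"dr":[0,0,0]},{"delta_pos":[0,0,0],"dr":[0,0,0]},{"delta_pos":[0,0,0],"dr":[0,0,0]},{"delta_pos":[0,0,0],"dr":[0,0,0]}]' 1 30
python3 - <<'E'
from h import *
p=env.state()['ee_pos'];go([p[0],p[1],.10],-8.5);go([.41,-.005,.10],-8.5)
E
```

```text
clock: 3.8
ee_pos: [0.5097, 0.0153, 0.0436]
orientation: [0.073, 0.997, 0.0, -0.0]
ft_force: [0.9, -0.9, -0.4]
width: 0.0871
grip_force: 0.0
clock: 4.4
ee_pos: [0.5103, 0.0148, 0.0437]
orientation: [0.075, 0.997, 0.001, 0.0]
ft_force: [-0.0, 5.6, 3.1]
width: 0.0472
grip_force: 5.1
delta_pos [-0.0, 0.0001, -0.0704] dr [0.0002, 0.0, -0.0003] rows>= 1.125895116422231 0.016779186862085224
delta_pos [0.1202, -0.0432, -0.0705] dr [0.0002, 0.0, -0.0003] rows>= 2.3339871975255617 0.016779186862085224
```

```bash
python3 -m jog '[{"delta_pos":[0,0,0],"dr":[0,0,0]},{"delta_pos":[0,0,0],"dr":[0,0,0]},{"delta_pos":[0,0,-0.03],"dr":[0,0,0]},{"delta_pos":[0,0,-0.06],"dr":[0,0,0]},{"delta_pos":[0.02,-0.01,-0.07],"dr":[0,0,0]},{"delta_pos":[0.06,-0.02,-0.07],"dr":[0,0,0]},{"delta_pos":[0.1,-0.035,-0.07],"dr":[0,0,0]},{"delta_pos":[0.12,-0.043,-0.07],"dr":[0,0,0]},{"delta_pos":[0.12,-0.043,-0.07],"dr":[0,0,0]},{"delta_pos":[0.12,-0.043,-0.07],"dr":[0,0,0]}]'
python3 - <<'E'
from h import *
p=env.state()['ee_pos'];go([p[0],p[1],.0262],-8.5)
E
```

```text
clock: 5.4
ee_pos: [0.4107, -0.0063, 0.0991]
orientation: [0.074, 0.997, -0.0, 0.0]
ft_force: [0.7, -1.2, -4.8]
width: 0.0462
grip_force: 29.8
delta_pos [0.0001, 0.0, 0.0911] dr [-0.0001, 0.0001, -0.0001] rows>= 1.4576201762064516 0.007626870261637188
```

```bash
python3 -m jog '[{"delta_pos":[0,0,0.04],"dr":[0,0,0]},{"delta_pos":[0,0,0.075],"dr":[0,0,0]},{"delta_pos":[0,0,0.086],"dr":[0,0,0]},{"delta_pos":[0,0,0.091],"dr":[0,0,0]},{"delta_pos":[0,0,0.091],"dr":[0,0,0]},{"delta_pos":[0,0,0.091],"dr":[0,0,0]}]' && python3 -m jog '[{"delta_pos":[0,0,0],"dr":[0,0,0]},{"delta_pos":[0,0,0],"dr":[0,0,0]},{"delta_pos":[0,0,0],"dr":[0,0,0]},{"delta_pos":[0,0,0],"dr":[0,0,0]},{"delta_pos":[0,0,0],"dr":[0,0,0]},{"delta_pos":[0,0,-0.05],"dr":[0,0,0]},{"delta_pos":[0,0,-0.11],"dr":[0,0,0]},{"delta_pos":[0,0,-0.17],"dr":[0,0,0]},{"delta_pos":[0,0,-0.2],"dr":[0,0,0]},{"delta_pos":[0,0,-0.2],"dr":[0,0,0]}]' 0
python3 - <<'E'
from h import *
# tall jar: start at angle 110 about (0.5955,-0.0585), radius 36
c=np.array([.5955,-.0585]);a=np.radians(115)
go([*(c+.036*np.array([np.cos(a),np.sin(a)])),.14],-8.8)
E
```

```text
clock: 6.0
ee_pos: [0.4112, -0.0059, 0.0271]
orientation: [0.074, 0.997, -0.0, 0.001]
ft_force: [0.3, -0.1, -4.8]
width: 0.0465
grip_force: 29.8
clock: 7.0
ee_pos: [0.4124, -0.0063, 0.1898]
orientation: [0.074, 0.997, -0.001, 0.004]
ft_force: [0.5, -0.5, -0.3]
width: 0.0872
grip_force: 0.0
delta_pos [-0.2106, 0.0069, 0.064] dr [-0.0002, 0.0014, 0.0008] rows>= 3.5235867309353375 0.06817877144067343
```

```bash
python3 -m jog '[{"delta_pos":[-0.05,0,0],"dr":[0,0.001,0]},{"delta_pos":[-0.11,0.003,0.01],"dr":[0,0.001,0]},{"delta_pos":[-0.17,0.007,0.03],"dr":[0,0.001,0]},{"delta_pos":[-0.21,0.007,0.064],"dr":[0,0.001,0]},{"delta_pos":[-0.21,0.007,0.064],"dr":[0,0.001,0]},{"delta_pos":[-0.21,0.007,0.064],"dr":[0,0.001,0]},{"delta_pos":[-0.21,0.007,0.064],"dr":[0,0.001,0]},{"delta_pos":[-0.21,0.007,0.064],"dr":[0,0.001,0]}]' 1 30
python3 - <<'E'
from h import *
a=snap('top','t2.png')
s=env.state();print(s['ee_pos'])
c=np.array([.5955,-.0585]);a=np.radians(115)
go([*(c+.036*np.array([np.cos(a),np.sin(a)])),.105])
E
```

```text
clock: 7.8
ee_pos: [0.576, -0.0248, 0.136]
orientation: [0.074, 0.997, 0.0, -0.003]
ft_force: [-0.8, 0.0, -0.8]
width: 0.031
grip_force: 0.0
[ 0.57638188 -0.02489292  0.1363905 ]
delta_pos [-0.0052, -0.0005, 0.0392] dr [-0.0, -0.0009, -0.0] rows>= 0.6329499006070838 0.036392235170223296
```

```bash
python3 -m jog '[{"delta_pos":[-0.005,0,0],"dr":[0,-0.001,0]},{"delta_pos":[-0.005,0,0.015],"dr":[0,-0.001,0]},{"delta_pos":[-0.005,0,0.03],"dr":[0,-0.001,0]},{"delta_pos":[-0.005,0,0.035],"dr":[0,-0.001,0]},{"delta_pos":[-0.005,0,0.0375],"dr":[0,-0.001,0]},{"delta_pos":[-0.005,0,0.0385],"dr":[0,-0.001,0]},{"delta_pos":[-0.005,0,0.0395],"dr":[0,-0.001,0]}]'; python3 -m jog '[{"delta_pos":[0,0,0.001],"dr":[0,0,0]},{"delta_pos":[0,0,0.001],"dr":[0,0,0]}]'
```

```text
clock: 8.55
ee_pos: [0.5807, -0.0252, 0.1044]
orientation: [0.074, 0.997, 0.0, -0.0]
ft_force: [-3.4, 1.9, 10.4]
width: 0.0004
grip_force: 5.0
clock: 8.75
ee_pos: [0.5811, -0.0251, 0.1043]
orientation: [0.074, 0.997, 0.0, 0.0]
ft_force: [-2.0, 2.1, 9.6]
width: 0.0004
grip_force: 4.7
```

```bash
cat >> h.py <<'E'
def arc(c,deg,n=9,r=.036):
    s=env.state();M=R.from_quat(s['orientation']);p=s['ee_pos'];v=p[:2]-np.array(c);a0=np.arctan2(v[1],v[0]);print('a0',np.degrees(a0),np.linalg.norm(v))
    for i in range(1,n+1):
        a=a0+np.radians(deg)*i/n;q=np.array([c[0]+r*np.cos(a)-p[0],c[1]+r*np.sin(a)-p[1],0])
        print((M.inv().apply(q)/.8).round(4)[:2].tolist())
E
python3 - <<'E'
from h import *
arc([.5955,-.0585],94)
E
```

```text
a0 113.41578812771682 0.03634631902891847
[0.0063, -0.0053]
[0.0118, -0.0114]
[0.0162, -0.0183]
[0.0192, -0.0259]
[0.0207, -0.034]
[0.0208, -0.0422]
[0.0194, -0.0502]
[0.0166, -0.0579]
[0.0124, -0.065]
```

```bash
python3 -m jog '[{"delta_pos":[0.0063,-0.0053,0],"dr":[0,0,0]},{"delta_pos":[0.0118,-0.0114,0],"dr":[0,0,0]},{"delta_pos":[0.0162,-0.0183,0],"dr":[0,0,0]},{"delta_pos":[0.0192,-0.0259,0],"dr":[0,0,0]},{"delta_pos":[0.0207,-0.034,0],"dr":[0,0,0]},{"delta_pos":[0.0208,-0.0422,0],"dr":[0,0,0]},{"delta_pos":[0.0194,-0.0502,0],"dr":[0,0,0]},{"delta_pos":[0.0166,-0.0579,0],"dr":[0,0,0]},{"delta_pos":[0.0124,-0.065,0],"dr":[0,0,0]},{"delta_pos":[0.0124,-0.065,0],"dr":[0,0,0]}]'; python3 -m jog '[{"delta_pos":[0,0,-0.02],"dr":[0,0,0]},{"delta_pos":[0,0,-0.06],"dr":[0,0,0]},{"delta_pos":[0,0,-0.08],"dr":[0,0,0]},{"delta_pos":[0.05,0,-0.1],"dr":[0,0,0]},{"delta_pos":[0.11,0.02,-0.14],"dr":[0,0,0]},{"delta_pos":[0.15,0.04,-0.15],"dr":[0,0,0]},{"delta_pos":[0.16,0.04,-0.15],"dr":[0,0,0]},{"delta_pos":[0.16,0.04,-0.15],"dr":[0,0,0]}]'
python3 - <<'E'
from h import *
CT=cam('wrist');np.save('w2.npy',CT[1]);a=snap('wrist','w2.png');b=snap('top','t3.png')
c=cv2.resize(b[145:260,260:420],None,fx=4,fy=4,interpolation=cv2.INTER_CUBIC)
cv2.imwrite('pics/c3.png',c)
E
```

```text
clock: 9.75
ee_pos: [0.5654, -0.077, 0.1044]
orientation: [0.074, 0.997, -0.001, 0.002]
ft_force: [0.1, -1.6, 6.3]
width: 0.0006
grip_force: 3.5
clock: 10.55
ee_pos: [0.4405, -0.0245, 0.2234]
orientation: [0.074, 0.997, -0.0, 0.0]
ft_force: [0.0, -0.6, 0.3]
width: 0.0004
grip_force: 0.0
```

View pics/w2.png

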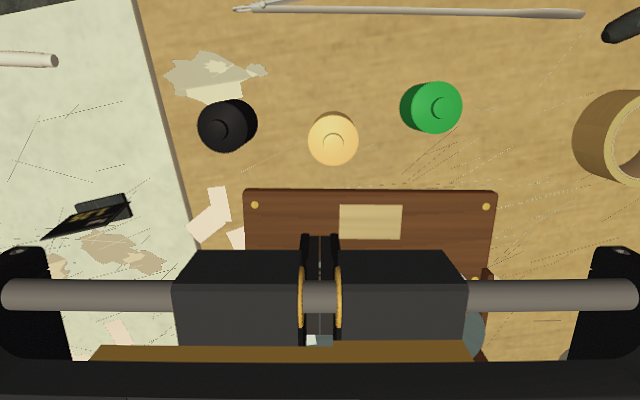

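The wrist view shows the brass weight standing on the counter at (333,141) and the empty card place with corners at (340,204), (402,205), (400,240), (338,238). Next I measure the seals in a rectified top view.

```bash
cat >> h.py <<'E'
def seal(im,c,z,n,rr,yaw=-8.8,out=None):
    """lid-plane rectification (1 mm/px) and seal direction relative to stand front, deg"""
    CT=cam(n);g=[(c[0]+(60-i)/1000,c[1]+(60-j)/1000) for i in range(121) for j in range(121)]
    m=np.array([proj(n,[x,y,z],CT) for x,y in g]).reshape(121,121,2).astype(np.float32)
    w=cv2.remap(im,m[...,0],m[...,1],cv2.INTER_LINEAR)
    i,j=np.mgrid[:121,:121];X,Y=60-i,60-j
    k=(w.min(2)>135)&(X**2+Y**2<rr**2)
    nn,lab,st,ce=cv2.connectedComponentsWithStats(k.astype(np.uint8))
    b=1+np.argmax(st[1:,4]);k=lab==b
    p=np.column_stack([X[k],Y[k]]).astype(float);m0=p.mean(0);l,V=np.linalg.eigh(np.cov((p-m0).T));v=V[:,1]
    if v@m0<0:v=-v
    if out: cv2.imwrite('pics/'+out,cv2.resize(w[:,:,::-1],None,fx=3,fy=3))
    d=lambda q:(np.degrees(np.arctan2(q[1],q[0]))-180-yaw+180)%360-180
    print('npix',k.sum(),'mean',m0.round(1),'sd',np.sqrt(l).round(1),'axis rel front',d(v).round(1),'centroid',d(m0).round(1))
E
python3 - <<'E'
from h import *
for f in('t.png','t3.png'):
    im=cv2.imread('pics/'+f)[:,:,::-1].copy()
    seal(im,[.615,.071],.088,'top',44,out=f[:-4]+'L.png');seal(im,[.595,-.06],.104,'top',46,out=f[:-4]+'R.png')
a=[cv2.imread('pics/'+f) for f in('tL.png','tR.png','t3L.png','t3R.png')]
cv2.imwrite('pics/m.png',cv2.resize(np.vstack([np.hstack(a[:2]),np.hstack(a[2:])]),(580,580)))
E
```

```text
npix 577 mean [-18.3 -17.4] sd [ 4.4 10.8] axis rel front 51.6 centroid 52.4
npix 593 mean [-2.6 25.9] sd [ 4.3 11.3] axis rel front -77.1 centroid -75.4
npix 612 mean [-18.  -17.2] sd [ 4.6 10.9] axis rel front 51.3 centroid 52.6
npix 614 mean [-26.1   0.3] sd [ 4.5 11.3] axis rel front 8.1 centroid 8.1
```

View pics/m.png

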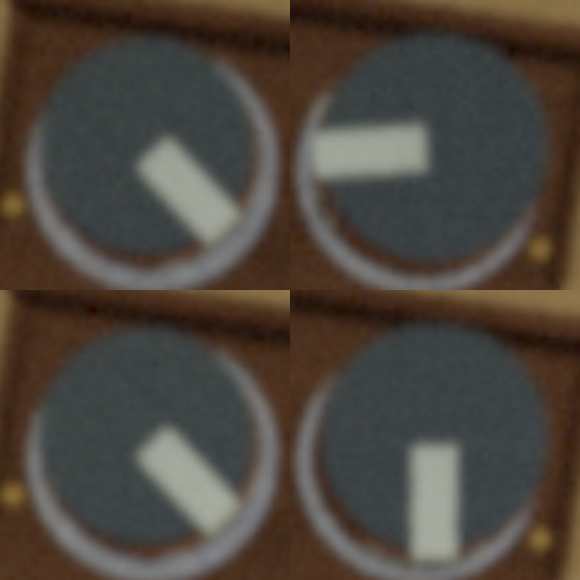

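The seals segment cleanly. Tall is at +8°, so it needs an 8 to 9° arc back. Low is at +51.5°, so it needs about a 57° clockwise arc. I start with the tall one.

```bash
python3 - <<'E'
from h import *
c=np.array([.5955,-.0585])
for z in(.14,.1065,.1035):
  a=np.radians(195);go([*(c+.036*np.array([np.cos(a),np.sin(a)])),z],-8.8)
a=np.radians(186);go([*(c+.036*np.array([np.cos(a),np.sin(a)])),.1035],-8.8)
E
```

```text
delta_pos [-0.1532, -0.0303, 0.1042] dr [-0.0001, 0.0004, 0.0008] rows>= 3.0035460043713997 0.035128383386492525
delta_pos [-0.1531, -0.0303, 0.1461] dr [-0.0001, 0.0004, 0.0008] rows>= 3.4200381813672376 0.035128383386492525
delta_pos [-0.1531, -0.0303, 0.1498] dr [-0.0001, 0.0004, 0.0008] rows>= 3.4612204154812414 0.035128383386492525
delta_pos [-0.1508, -0.0236, 0.1498] dr [-0.0001, 0.0004, 0.0008] rows>= 3.42173886380013 0.035128383386492525
```

```bash
python3 -m jog '[{"delta_pos":[-0.06,-0.012,0.03],"dr":[0,0,0]},{"delta_pos":[-0.11,-0.022,0.06],"dr":[0,0,0]},{"delta_pos":[-0.15,-0.03,0.1],"dr":[0,0,0]},{"delta_pos":[-0.153,-0.03,0.125],"dr":[0,0,0]},{"delta_pos":[-0.153,-0.03,0.14],"dr":[0,0,0]},{"delta_pos":[-0.153,-0.03,0.146],"dr":[0,0,0]},{"delta_pos":[-0.153,-0.03,0.148],"dr":[0,0,0]},{"delta_pos":[-0.153,-0.03,0.149],"dr":[0,0,0]},{"delta_pos":[-0.153,-0.03,0.1495],"dr":[0,0,0]},{"delta_pos":[-0.153,-0.03,0.1495],"dr":[0,0,0]}]'
python3 - <<'E'
from h import *
arc([.5955,-.0585],-9,3)
E
```

```text
clock: 11.65
ee_pos: [0.559, -0.067, 0.1044]
orientation: [0.074, 0.997, -0.0, 0.0]
ft_force: [-2.1, -0.7, 5.6]
width: 0.0007
grip_force: 2.7
a0 -166.92030373967035 0.03746989597846455
[-0.0009, 0.0029]
[-0.0002, 0.0051]
[0.0004, 0.0074]
```

```bash
python3 -m jog '[{"delta_pos":[0,0.0025,0],"dr":[0,0,0]},{"delta_pos":[0.0005,0.005,0],"dr":[0,0,0]},{"delta_pos":[0.0008,0.0072,0],"dr":[0,0,0]},{"delta_pos":[0.0008,0.0072,0],"dr":[0,0,0]},{"delta_pos":[0.0008,0.0072,-0.03],"dr":[0,0,0]},{"delta_pos":[0.0008,0.0072,-0.06],"dr":[0,0,0]},{"delta_pos":[0.0008,0.0072,-0.06],"dr":[0,0,0]}]'
python3 - <<'E'
from h import *
c=np.array([.615,.0715]);a=np.radians(213);q=c+.036*np.array([np.cos(a),np.sin(a)])
for z in(.14,.092,.088): go([*q,z],-8.8)
E
```

```text
clock: 12.35
ee_pos: [0.5618, -0.0615, 0.1545]
orientation: [0.074, 0.997, -0.001, 0.004]
ft_force: [0.3, -0.3, 0.3]
width: 0.0006
grip_force: 0.0
delta_pos [-0.0072, 0.1445, 0.018] dr [-0.0001, 0.0013, 0.0008] rows>= 2.332742506304199 0.06253773799556211
delta_pos [-0.0068, 0.1445, 0.078] dr [-0.0001, 0.0013, 0.0008] rows>= 2.6303959785346223 0.06253773799556211
delta_pos [-0.0067, 0.1446, 0.083] dr [-0.0001, 0.0013, 0.0008] rows>= 2.6693240631582196 0.06253773799556211
```

```bash
python3 -m jog '[{"delta_pos":[-0.003,0.05,0],"dr":[0,0,0]},{"delta_pos":[-0.006,0.1,0.01],"dr":[0,0,0]},{"delta_pos":[-0.008,0.144,0.03],"dr":[0,0,0]},{"delta_pos":[-0.008,0.144,0.055],"dr":[0,0,0]},{"delta_pos":[-0.008,0.144,0.07],"dr":[0,0,0]},{"delta_pos":[-0.008,0.144,0.077],"dr":[0,0,0]},{"delta_pos":[-0.008,0.144,0.079],"dr":[0,0,0]},{"delta_pos":[-0.008,0.144,0.08],"dr":[0,0,0]},{"delta_pos":[-0.008,0.144,0.081],"dr":[0,0,0]},{"delta_pos":[-0.008,0.144,0.082],"dr":[0,0,0]}]'
python3 - <<'E'
from h import *
go(env.state()['ee_pos']-[0,0,.001]);arc([.615,.0715],-57,8)
E
```

```text
clock: 13.35
ee_pos: [0.5826, 0.0507, 0.0882]
orientation: [0.075, 0.997, -0.0, 0.0]
ft_force: [-5.2, -0.4, 18.2]
width: 0.0004
grip_force: 9.6
delta_pos [0.0, 0.0, 0.0012] dr [-0.0001, 0.0001, 0.0] rows>= 0.02000000000000002 0.005165054981159393
a0 -147.20618262586757 0.03849559356871306
[0.0011, 0.0065]
[0.0039, 0.0113]
[0.0062, 0.0164]
[0.0078, 0.0218]
[0.0087, 0.0273]
[0.0089, 0.0329]
[0.0084, 0.0385]
[0.0072, 0.0439]
```

```bash
python3 -m jog '[{"delta_pos":[0,0,-0.001],"dr":[0,0,0]},{"delta_pos":[0.0011,0.0065,-0.001],"dr":[0,0,0]},{"delta_pos":[0.0039,0.0113,-0.001],"dr":[0,0,0]},{"delta_pos":[0.0062,0.0164,-0.001],"dr":[0,0,0]},{"delta_pos":[0.0078,0.0218,-0.001],"dr":[0,0,0]},{"delta_pos":[0.0087,0.0273,-0.001],"dr":[0,0,0]},{"delta_pos":[0.0089,0.0329,-0.001],"dr":[0,0,0]},{"delta_pos":[0.0084,0.0385,-0.001],"dr":[0,0,0]},{"delta_pos":[0.0072,0.0439,-0.001],"dr":[0,0,0]},{"delta_pos":[0.0072,0.0439,-0.001],"dr":[0,0,0]}]'; python3 -m jog '[{"delta_pos":[0,0,-0.02],"dr":[0,0,0]},{"delta_pos":[0,0,-0.06],"dr":[0,0,0]},{"delta_pos":[0,0,-0.09],"dr":[0,0,0]},{"delta_pos":[0.05,-0.04,-0.12],"dr":[0,0,0]},{"delta_pos":[0.11,-0.1,-0.16],"dr":[0,0,0]},{"delta_pos":[0.16,-0.14,-0.18],"dr":[0,0,0]},{"delta_pos":[0.18,-0.18,-0.18],"dr":[0,0,0]},{"delta_pos":[0.18,-0.18,-0.18],"dr":[0,0,0]},{"delta_pos":[0.18,-0.18,-0.18],"dr":[0,0,0]}]' 0.7
python3 - <<'E'
from h import *
im=snap('top','t4.png')
seal(im,[.615,.071],.088,'top',44,out='t4L.png');seal(im,[.595,-.06],.104,'top',46,out='t4R.png')
go([.457,-.277,.22],94)
go([.457,-.277,.22],-86)
CT=(env.get_calibration('wrist'),np.load('w2.npy'))
P=lambda p,z:atz('wrist',p,z,CT)[:2]
q=np.array([P(p,.018) for p in((340,204),(402,205),(400,240),(338,238))]);print('cp',q.mean(0))
for a,b in((1,0),(2,3)):
  v=q[a]-q[b];print(np.degrees(np.arctan2(-v[0],v[1])))
v=P((497,191),.018)-P((244,189),.018);print('front yaw',np.degrees(np.arctan2(-v[0],v[1])))
E
```

```text
clock: 14.35
ee_pos: [0.584, 0.0867, 0.0884]
orientation: [0.075, 0.997, 0.0, 0.002]
ft_force: [-0.6, 0.8, 7.4]
width: 0.0004
grip_force: 3.5
clock: 15.25
ee_pos: [0.4169, -0.0354, 0.2314]
orientation: [0.077, 0.997, -0.0, 0.001]
ft_force: [0.4, 1.4, 0.3]
width: 0.0258
grip_force: 0.0
npix 613 mean [-24.7   3. ] sd [ 4.6 10.9] axis rel front 0.9 centroid 1.8
npix 631 mean [-25.9   4.1] sd [ 4.6 11.3] axis rel front -0.4 centroid -0.2
delta_pos [-0.094, -0.2917, 0.0143] dr [-0.0003, 0.0002, -0.2855] rows>= 4.909437055378609 11.963357205568748
delta_pos [-0.094, -0.2917, 0.0143] dr [0.0002, 0.0003, 0.2145] rows>= 4.909437055378609 8.991257806631538
cp [0.51024076 0.02108835]
-9.399299008632127
-10.481602207948796
front yaw -8.876212670472205
```

Both jars are within 1 to 2° of the front. Next is the card.

```bash
python3 -m jog '[{"delta_pos":[-0.094,-0.292,0],"dr":[0,0,0.2145]},{"delta_pos":[-0.094,-0.292,0],"dr":[0,0,0.2145]},{"delta_pos":[-0.094,-0.292,0],"dr":[0,0,0.2145]},{"delta_pos":[-0.094,-0.292,0],"dr":[0,0,0.2145]},{"delta_pos":[-0.094,-0.292,0],"dr":[0,0,0.2145]},{"delta_pos":[-0.094,-0.292,0],"dr":[0,0,0.2145]},{"delta_pos":[-0.094,-0.292,0],"dr":[0,0,0.2145]},{"delta_pos":[-0.094,-0.292,0],"dr":[0,0,0.2145]},{"delta_pos":[-0.094,-0.292,0],"dr":[0,0,0.2145]},{"delta_pos":[-0.094,-0.292,0],"dr":[0,0,0.2145]}]' 0.3; python3 -m jog '[{"delta_pos":[0,0,0],"dr":[0,0,0]},{"delta_pos":[0,0,0],"dr":[0,0,0]}]'
python3 - <<'E'
from h import *
CT=cam('wrist');np.save('w3.npy',CT[1]);snap('wrist','w3.png');print(env.state()['q'])
for z in(0,.062):print(proj('wrist',[.457,-.277,z]))
go([.457,-.277,.22],-86)
E
```

```text
clock: 16.3
ee_pos: [0.4593, -0.2758, 0.23]
orientation: [0.68, 0.733, 0.0, 0.0]
ft_force: [0.2, -0.2, -0.1]
width: 0.0607
grip_force: 0.0
clock: 16.5
ee_pos: [0.4586, -0.2756, 0.2303]
orientation: [0.679, 0.734, 0.0, -0.0]
ft_force: [-0.3, -0.7, 0.3]
width: 0.0608
grip_force: 0.0
[-7.50335813e-01  3.96781289e-01  1.64924455e+00  9.18922363e-05
  1.09556578e+00 -8.26632856e-01]
[318.0564073  162.38137021]
[317.83650659 175.37908218]
delta_pos [-0.0016, -0.002, 0.013] dr [0.0, -0.0, 0.001] rows>= 0.21151963911214983 0.042970811348597746
```

View pics/w3.png

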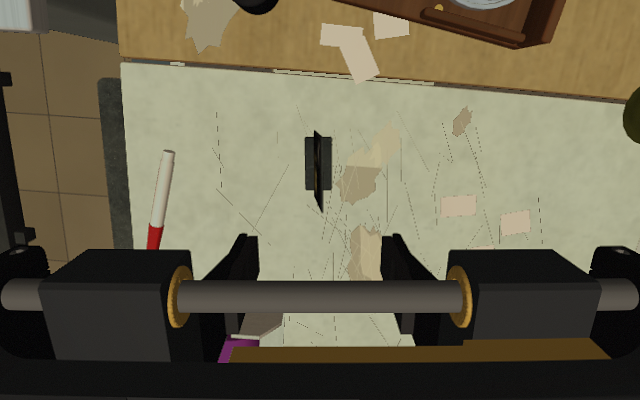

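The wrist view shows the card at (318,165). Foot corners are about (305,137), (331,137), (332,190), (306,190), and the card top edge runs from (315,130) to (321,212).

```bash
python3 - <<'E'
from h import *
CT=(env.get_calibration('wrist'),np.load('w3.npy'))
P=lambda p,z:atz('wrist',p,z,CT)[:2]
q=np.array([P(p,.008) for p in((305,137),(331,137),(332,190),(306,190))]);c1=q.mean(0)
im=cv2.imread('pics/w3.png').max(2)
k=(im<75).astype(np.uint8);k[:120]=0;k[216:]=0;k[:,:295]=0;k[:,345:]=0
ys,xs=np.nonzero(k);print('box',xs.min(),xs.max(),ys.min(),ys.max())
t1,t2=P((315.5,130),.062),P((320.5,212),.062)
for a,b in((q[0],q[3]),(q[1],q[2]),(t1,t2)):
  v=a-b;print('yaw',np.degrees(np.arctan2(-v[0],v[1])),np.linalg.norm(v))
print('foot c',c1,'top c',(t1+t2)/2)
c=((t1+t2)/2+c1)/2
for z in(.12,.031):go([*c,z],-87)
E
```

```text
box 305 331 131 211
yaw 4.889293787858054 0.05916284577271662
yaw 6.064128200937334 0.059183185318131375
yaw 7.800778877178945 0.07984271665990257
foot c [ 0.45765801 -0.27719286] top c [ 0.45712293 -0.27402952]
delta_pos [0.0001, -0.0014, 0.138] dr [0.0, -0.0, 0.0038] rows>= 2.2077176234631053 0.15938272177440818
delta_pos [0.0001, -0.0014, 0.2492] dr [0.0, -0.0, 0.0038] rows>= 3.9876681662117677 0.15938272177440818
```

```bash
python3 -m jog '[{"delta_pos":[0.001,-0.0014,0.05],"dr":[0,0,-0.003]},{"delta_pos":[0.001,-0.0014,0.11],"dr":[0,0,-0.003]},{"delta_pos":[0.001,-0.0014,0.16],"dr":[0,0,-0.003]},{"delta_pos":[0.001,-0.0014,0.2],"dr":[0,0,-0.003]},{"delta_pos":[0.001,-0.0014,0.23],"dr":[0,0,-0.003]},{"delta_pos":[0.001,-0.0014,0.249],"dr":[0,0,-0.003]},{"delta_pos":[0.001,-0.0014,0.249],"dr":[0,0,-0.003]},{"delta_pos":[0.001,-0.0014,0.249],"dr":[0,0,-0.003]}]' && python3 -m jog '[{"delta_pos":[0,0,0],"dr":[0,0,0]},{"delta_pos":[0,0,0],"dr":[0,0,0]},{"delta_pos":[0,0,0],"dr":[0,0,0]},{"delta_pos":[0,0,0],"dr":[0,0,0]},{"delta_pos":[0,0,0],"dr":[0,0,0]},{"delta_pos":[0,0,0],"dr":[0,0,0]},{"delta_pos":[0,0,0],"dr":[0,0,0]},{"delta_pos":[0,0,0],"dr":[0,0,0]},{"delta_pos":[0,0,0],"dr":[0,0,0]},{"delta_pos":[0,0,0],"dr":[0,0,0]}]' 1 20
python3 - <<'E'
from h import *
s=env.state();p=s['ee_pos'];M=R.from_quat(s['orientation']).as_matrix();y=M[:,1]
print('yaw',np.degrees(np.arctan2(-y[0],y[1])))
go([p[0],p[1],.15]);go([.5103,.021,.15],-98.9)
E
```

```text
clock: 17.35
ee_pos: [0.4573, -0.2752, 0.0314]
orientation: [0.673, 0.739, 0.0, 0.0]
ft_force: [-0.6, -0.4, 0.9]
width: 0.0606
grip_force: 0.0
clock: 18.35
ee_pos: [0.4552, -0.2749, 0.0319]
orientation: [0.673, 0.74, -0.001, -0.002]
ft_force: [-5.9, -2.3, 9.2]
width: 0.0025
grip_force: 19.6
yaw -84.5545212130411
delta_pos [0.0002, -0.0005, -0.1476] dr [-0.0006, -0.0002, -0.0] rows>= 2.362064508485984 0.025863013812693354
delta_pos [0.3618, 0.1031, -0.1476] dr [-0.0006, -0.0001, 0.0398] rows>= 6.46578508116541 1.6702065824858991
```

Opening is only 2.5 mm against a 10 mm card, so I look before lifting.

```bash
python3 - <<'E'
from h import *
a=snap('wrist','w4.png');b=snap('side','s4.png')
c=np.zeros((400,800,3),np.uint8);c[:200,:320]=cv2.resize(a,(320,200));
c[:,400:]=cv2.resize(b[240:340,240:340],(400,400),interpolation=cv2.INTER_CUBIC)
c[200:400,:400]=cv2.resize(a[120:290,150:490],(400,200))
cv2.imwrite('pics/v4.png',c[:,:,::-1])
E
```

```text
(no output)
```

View pics/v4.png

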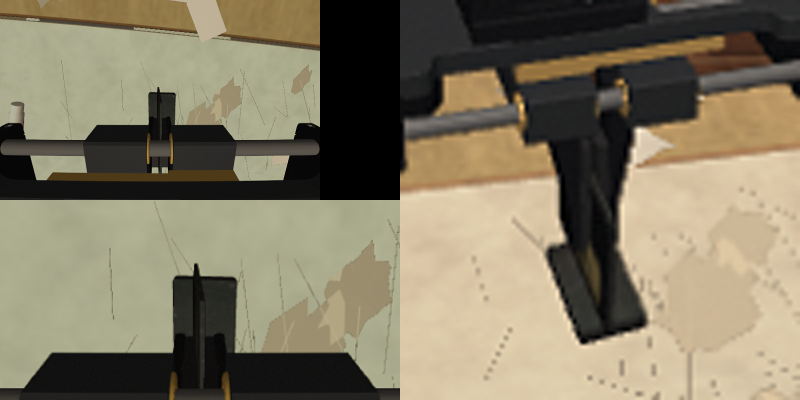

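The card stands between the fingers, upright on its foot: foot at crop (205,320) in the wrist view, pinched panel in the side view. The panel is thinner at the grasp than stated. I lift a little and re-measure.

```bash
python3 -m jog '[{"delta_pos":[0,0,-0.01],"dr":[0,0,0]},{"delta_pos":[0,0,-0.03],"dr":[0,0,0]},{"delta_pos":[0,0,-0.07],"dr":[0,0,0]},{"delta_pos":[0,0,-0.11],"dr":[0,0,0]},{"delta_pos":[0,0,-0.148],"dr":[0,0,0]},{"delta_pos":[0,0,-0.148],"dr":[0,0,0]},{"delta_pos":[0,0,-0.148],"dr":[0,0,0]}]'
python3 - <<'E'
from h import *
CT=cam('wrist');np.save('w5.npy',CT[1]);a=snap('wrist','w5.png');b=snap('side','s5.png')
c=np.zeros((400,800,3),np.uint8)
c[:,400:]=cv2.resize(b[190:290,240:340],(400,400),interpolation=cv2.INTER_CUBIC)
c[:,:400]=cv2.resize(a[120:290,235:405],(400,400),interpolation=cv2.INTER_CUBIC)
cv2.imwrite('pics/v5.png',c[:,:,::-1])
go([.5103,.021,.15],-98.9);print(env.state()['ee_pos'])
E
```

```text
clock: 19.15
ee_pos: [0.4573, -0.2751, 0.1503]
orientation: [0.673, 0.739, 0.0, 0.001]
ft_force: [0.0, 0.6, -1.2]
width: 0.0022
grip_force: 20.0
delta_pos [0.3612, 0.1016, -0.0011] dr [-0.0003, -0.0003, 0.0396] rows>= 6.002669628164847 1.6578934887903614
[ 0.45629259 -0.27423142  0.14869081]
```

View pics/v5.png

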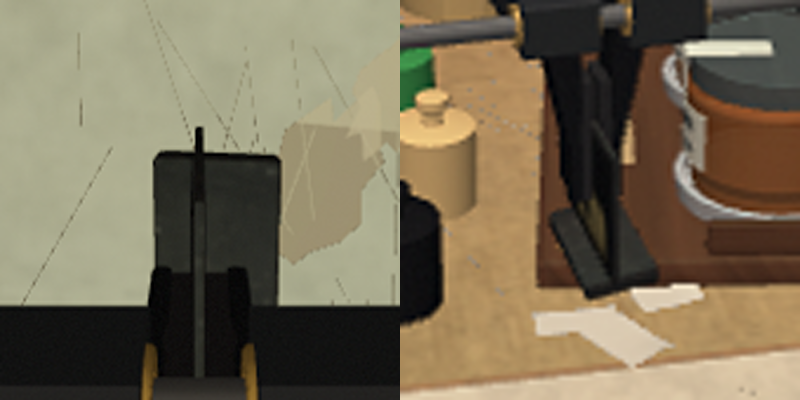

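The card is held: panel at crop column 200, foot spanning columns 153–281, so it leans slightly with the foot toward +x. I measure that foot offset.

```bash
python3 - <<'E'
from h import *
CT=(env.get_calibration('wrist'),np.load('w5.npy'));f=170/400
s=env.state();p=s['ee_pos'];M=R.from_quat(s['orientation']).as_matrix()
tool=lambda w:(M.T@(w-p)).round(4)
for u,v in((154,156),(280,156),(154,265),(280,300)):
    print(u,v,tool(atz('wrist',(235+u*f,120+v*f),p[2]-.0315+.008,CT)))
for u,v in((199,128),(195,200),(205,200),(195,370),(207,370)):print('panel',u,v,tool(atz('wrist',(235+u*f,120+v*f),p[2]-.0315+.062,CT)))
E
```

```text
154 156 [ 0.0261 -0.0095  0.0236]
280 156 [0.0262 0.0197 0.0235]
154 265 [-0.0011 -0.0099  0.0235]
280 300 [-0.0103  0.0207  0.0234]
panel 199 128 [ 0.0458  0.0007 -0.0304]
panel 195 200 [ 0.0335  0.0001 -0.0304]
panel 205 200 [ 0.0335  0.0017 -0.0304]
panel 195 370 [ 0.0014  0.     -0.0305]
panel 207 370 [ 0.0014  0.0022 -0.0305]
```

```bash
python3 - <<'E'
from h import *
go([.507,.025,.15],-98.9)
E
python3 -m jog '[{"delta_pos":[0.06,0.015,0],"dr":[0,0,0.01]},{"delta_pos":[0.12,0.03,0],"dr":[0,0,0.02]},{"delta_pos":[0.18,0.05,0],"dr":[0,0,0.03]},{"delta_pos":[0.24,0.065,0],"dr":[0,0,0.04]},{"delta_pos":[0.3,0.08,0],"dr":[0,0,0.04]},{"delta_pos":[0.35,0.095,0],"dr":[0,0,0.04]},{"delta_pos":[0.366,0.098,0],"dr":[0,0,0.04]},{"delta_pos":[0.366,0.098,0],"dr":[0,0,0.04]},{"delta_pos":[0.366,0.098,0],"dr":[0,0,0.04]}]'
python3 - <<'E'
from h import *
print(env.state()['ee_pos'])
go([.507,.025,.07],-98.9);go([.507,.025,.0515],-98.9)
E
```

```text
delta_pos [0.3665, 0.0979, -0.0011] dr [-0.0003, -0.0003, 0.0396] rows>= 6.070004913653756 1.6578934887903614
clock: 20.15
ee_pos: [0.5073, 0.0231, 0.1489]
orientation: [0.761, 0.649, -0.001, -0.0]
ft_force: [0.2, -0.5, -0.9]
width: 0.0018
grip_force: 20.0
[0.50727628 0.02311    0.1488783 ]
delta_pos [0.0023, -0.0005, 0.0986] dr [-0.0003, 0.0001, -0.0004] rows>= 1.5780284221541072 0.021057984696972388
delta_pos [0.0024, -0.0005, 0.1217] dr [-0.0003, 0.0001, -0.0004] rows>= 1.9479405801188008 0.021057984696972388
```

```bash
python3 -m jog '[{"delta_pos":[0.0015,-0.0005,0.04],"dr":[0,0,0]},{"delta_pos":[0.0015,-0.0005,0.08],"dr":[0,0,0]},{"delta_pos":[0.0015,-0.0005,0.105],"dr":[0,0,0]},{"delta_pos":[0.0015,-0.0005,0.115],"dr":[0,0,0]},{"delta_pos":[0.0015,-0.0005,0.119],"dr":[0,0,0]},{"delta_pos":[0.0015,-0.0005,0.1215],"dr":[0,0,0]},{"delta_pos":[0.0015,-0.0005,0.1215],"dr":[0,0,0]},{"delta_pos":[0.0015,-0.0005,0.1215],"dr":[0,0,0]}]'
```

```text
clock: 20.95
ee_pos: [0.5083, 0.0248, 0.0534]
orientation: [0.761, 0.649, 0.001, 0.001]
ft_force: [-0.4, 0.6, -1.1]
width: 0.0021
grip_force: 20.0
```

```bash
python3 -m jog '[{"delta_pos":[0,0,0.001],"dr":[0,0,0]},{"delta_pos":[0,0,0.002],"dr":[0,0,0]},{"delta_pos":[0,0,0.003],"dr":[0,0,0]},{"delta_pos":[0,0,0.003],"dr":[0,0,0]}]'
```

```text
clock: 21.35
ee_pos: [0.5078, 0.0251, 0.0505]
orientation: [0.761, 0.649, 0.0, 0.0]
ft_force: [0.4, -0.0, 1.9]
width: 0.0021
grip_force: 20.0
```

Just touching; open slowly and a little, then rise.

```bash
python3 -m jog '[{"delta_pos":[0,0,0],"dr":[0,0,0]},{"delta_pos":[0,0,0],"dr":[0,0,0]},{"delta_pos":[0,0,0],"dr":[0,0,0]},{"delta_pos":[0,0,0],"dr":[0,0,0]},{"delta_pos":[0,0,0],"dr":[0,0,0]}]' 0.7; python3 -m jog '[{"delta_pos":[0,0,-0.02],"dr":[0,0,0]},{"delta_pos":[0,0,-0.06],"dr":[0,0,0]},{"delta_pos":[0,0,-0.11],"dr":[0,0,0]},{"delta_pos":[0,0,-0.17],"dr":[0,0,0]},{"delta_pos":[0,0,-0.22],"dr":[0,0,0]},{"delta_pos":[-0.06,-0.05,-0.24],"dr":[0,0,0]},{"delta_pos":[-0.12,-0.1,-0.24],"dr":[0,0,0]},{"delta_pos":[-0.18,-0.1,-0.24],"dr":[0,0,0]},{"delta_pos":[-0.22,-0.1,-0.24],"dr":[0,0,0]},{"delta_pos":[-0.22,-0.1,-0.24],"dr":[0,0,0]}]'
python3 - <<'E'
from h import *
im=snap('top','t6.png');b=snap('side','s6.png')
seal(im,[.615,.071],.088,'top',44);seal(im,[.595,-.06],.104,'top',46)
c=np.zeros((575,800,3),np.uint8)
x=cv2.resize(im[145:260,260:420],None,fx=5,fy=5,interpolation=cv2.INTER_CUBIC);c[:]=x
cv2.imwrite('pics/f.png',c[:,:,::-1])
d=cv2.resize(b[160:280,220:380],(800,600),interpolation=cv2.INTER_CUBIC);cv2.imwrite('pics/fs.png',np.hstack([cv2.resize(x,(400,288)),cv2.resize(d,(400,288))])[:,:,::-1])
E
```

```text
clock: 21.85
ee_pos: [0.5075, 0.0251, 0.05]
orientation: [0.761, 0.649, -0.0, -0.0]
ft_force: [0.8, 0.6, 0.8]
width: 0.0248
grip_force: 0.0
clock: 22.85
ee_pos: [0.4003, -0.1415, 0.2427]
orientation: [0.763, 0.646, -0.0, 0.002]
ft_force: [0.9, -0.0, 0.2]
width: 0.0263
grip_force: 0.0
npix 645 mean [-24.4   3. ] sd [ 4.8 11. ] axis rel front 0.7 centroid 1.8
npix 666 mean [-25.7   4.1] sd [ 4.8 11.3] axis rel front -0.3 centroid -0.1
```

View pics/fs.png

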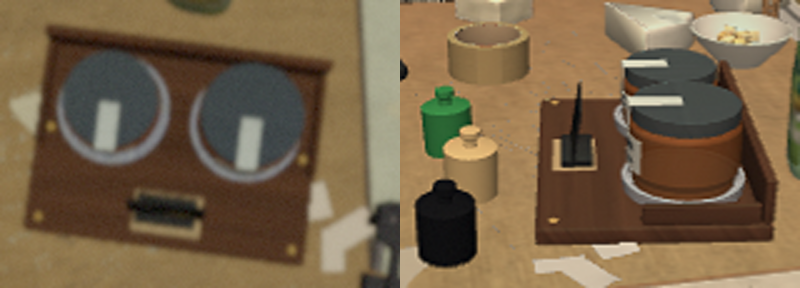

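The final picture shows the card on the pale place (top crop (166,211), place centre (166,214)) and both seals pointing to the front. The weight stands upright on the counter at (470,165). I hand the job in.

```bash
python3 -c "
from station import env
print(env.job_done())"
```

```text
the job is handed in; nothing more can be done
None
```

The job is handed in (about 23 s of the 72 s used) and no verdict came back; by my last pictures both jar labels are within about 2° of the stand's front, the price card stands on the card place within about 3 mm of its centre, and the brass weight stands upright on the counter.

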